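# Grease the pillow-block bearing

### The arm

A 6-joint arm with a two-finger parallel gripper is mounted at the origin on a cart in front of the work surface, level with it; the furniture and walls round the work are solid. World frame = base frame: x ahead of the robot, y to its left, z up, the work surface at z = 0. Lengths are in m, angles in rad, forces in N, time in s.
With the tool pointing down it reaches from about 0.3 to 0.775 m from the base axis. Payload 14.6 kg.
Tool frame: the origin (TCP) lies at the very end of the fingers, on their centre line; the grasp point (between the pads) lies 19 mm behind it; z points along the fingers, y is the line along which they close (so a half turn about z gives the same grasp; the last joint's range is limited). The gripper opens to 94 mm and grips with 3 to 60 N. Pads are 16 mm wide; open, the fingers measure 119 mm over their backs; the gripper's body (75 mm by 177 mm) begins 78 mm behind the grasp point.
Start: joints at [1.116, 0.3, 1.521, -0, 1.321, -0.067], TCP at [0.208, 0.509, 0.205] pointing down, gripper open.
Joint ranges: [-3.03, 3.03], [-0.79, 2.21], [0.23, 2.52], [-1.04, 4.18], [0, 3.07], [-2.55, 2.55]. Speed limits (rad/s): [2.22, 2.22, 2.57, 3.14, 3.14, 3.14].

### API

Orientations are given as a unit quaternion [x, y, z, w].
In Python, from workcell import observe, snapshot, camera_model, order, search_frame, spot_point gives the robot as it stands.
- The arm moves only by the shell command python3 -m handwheel 'ROWS'. ROWS is text: rows parted by semicolons, each of 7 numbers parted by spaces: the shift along the tool's x, y, z in mm, then the turn, a rotation vector about the tool's x, y, z in degrees, then the opening, from 0 (shut) to 1 (fully open). A call has 1 to 12 rows; each row is the pose to reach, as a shift and turn from the pose commanded when the call began, along the tool's axes at that moment; what a row does not reach only later rows make up. A row lasts 1/10 s, in which the tool goes at most 50 mm and 8.59 degrees, less where a joint would pass 70% of its speed; a pose out of reach is approached as far as the arm can. A call with a gripper value outside its range is refused whole. The fingers move at their own pace and stop on an object; the grip force is fixed at half the most. Time passes only in rows, so rows that repeat a pose let the fingers close. It gives the time, the measured TCP pose, the force, the opening and the grip force at its end, in the units of the state.
- observe(): the state, without advancing time (a new reading comes with each control period).
- snapshot(name): name is "scene" or "top"; returns (picture, depth): 480x640x3 uint8, red, green, blue; 480x640 float32, m along the optical axis (not along the pixel's ray), 0 where there is no reading.
- camera_model(name): a dict with "K" (3x3 intrinsics, pixels), "eye" and "rotation" of the camera in the world. Camera axes: x right, y up, looking along -z (the intrinsics and any distortion apply to the point x, -y, -z); pixel columns grow to the right and rows downward; lengths in m; the calibration is good to about 2 mm. A picture is of the moment at which its call begins. camera_model takes no time and is no camera call.
- order.sign_off(): hands the job in; it is judged then, once.
Trained networks look in the newest picture that a camera, given by its name, has taken for a name from the list of things; names that differ only in an ending like _2 or _b are one class to them, and where a whole thing is asked for, a point or a joint stands for the part that bears it (a point fixed in the world has none). Each returns a list of dicts, best first, with "score" (0 to 1); they miss things now and then, are a little off and sometimes report something else, mostly with a low value. They report only what shows in the picture. A call takes as long as a camera call. They do not tell look-alikes from the thing itself.
- search_frame(thing, camera): "point" ([column, row] in pixels, amid what is visible of it).
- spot_point(thing, camera): "point" ([column, row] in pixels: a listed point, or the origin of a listed thing).
The state is a dict: "clock": time; "joint_pos": joint angles; "qd": joint speeds; "tau": joint torques, N m; "eef_pos": TCP position; "ee_rot": TCP orientation; "force": force on the tool from outside, world axes, zero at the start; "ft_torque": the same for the moment, N m; "gripper_width": opening from 0.0 (shut) to 1.0 (fully open); "finger_force": force on a finger pad.
Only numpy, scipy, OpenCV 4.12 (cv2) and the standard library are available. Lean on these libraries where they do the work, as an engineer would, in place of code of your own. Each camera call takes 0.05 s, during which the arm holds its last target. There are 200 camera calls.

### The job

Lift the red push-type grease gun out of its stand and press its nose squarely, in line with the tilted grease nipple, onto the brass nipple of the green bearing block until it snaps over the head and goes fully home against the nipple's hexagon. Finish while still gripping the gun and holding it fully home against its spring; do not let go. Leave the grease tube, the jar and the spanner where they are.

Things in the scene. Friction and masses are not known exactly. Their poses are not given: they have to be found in the camera images.
- gun_grip (a point): Centre of the round red barrel of the loose grease gun (about 0.33 kg): the place to grip. The gun stands nose down in the stand, its axis is z (pointing from nose to tail). The red barrel is 28 mm in diameter and reaches from 36 mm below this point to 40 mm above it (the tail end). Below the barrel is a dark collar, 42 mm in diameter, 36 to 46 mm below this point; fingertips may push on it. Below that is the steel nose, 30 mm in diameter.
- gun_mouth (a point): Centre of the open mouth of the nose, 70 mm below gun_grip on the gun's axis (same axes). Bore 20 mm in diameter. Four spring balls 6 mm behind the mouth snap in behind the nipple's head; this takes about 6 N, with short peaks to 16 N in motion, so a force stop may trip early: push on until the plunger reads home. The balls alone do not hold the gun home: let go, it is pushed back.
- plunger (a joint): Spring plunger inside the nose: 0 when free, grows as the nipple pushes it in (m). It meets the nipple's tip when the mouth is 8 mm short of home and reads about 0.008 when the nose is home; its spring then pushes back with about 8 N.
- nipple: Brass button-head grease nipple, fixed on the bearing block and leaning 30 degrees from vertical. Origin where it leaves the block; its z axis is the nipple's axis, pointing outwards. Along z: hexagon 26 mm wide over its corners up to 8 mm, neck 10 mm in diameter up to 17 mm, head 16 mm in diameter up to 24 mm, then a cone to the tip at 29 mm.
- nipple_shoulder (a point): Centre of the hexagon's outer face, 8 mm out along the nipple's axis: gun_mouth is here when the gun is home. Same axes as the nipple.
- bearing_block: Green pillow-block bearing with a steel shaft stub, fixed on the bench; 136 mm long (its x), 46 mm wide (its y; the shaft stub 90 mm), 80 mm high without the nipple. Origin at the centre of its underside. The nipple leans towards its -x.
- stand: Dark round cup fixed on the bench that the gun stands in: 72 mm wide at the foot, 20 mm high, bore 38 mm, inner floor 6 mm above the bench. Origin at the centre of its underside. The gun lifts straight up out of it.
- grease_tube: Red and white grease tube lying on the bench behind the work (the nearer of two), 193 x 53 x 36 mm; leave it alone.
- jar_screws: Clear jar of screws with a yellow lid, 70 x 64 x 92 mm, standing on the bench; leave it alone.
- spanner_13: Steel spanner 169 mm long lying on the bench on the right of the work; leave it alone.
Things that resemble listed ones, but are neither listed nor needed, are in the scene too. There is more than one size of the stand; the job needs the smallest.

How it is judged:
By the outcome, as a careful person would: the job done as asked, in the order asked, and still so for the second after the job is handed in, while the arm keeps its last pose, push and grip.
It also fails if it takes over 38 s, if anything falls off the work surface, if the arm or the gripper's body presses on something with over 40 N, if the wrist force passes 120 N, or if a joint passes its speed limit or range.

## Working session

There is one attempt and no reset: what is moved stays moved. The work goes in short steps, Python scripts to look and compute and a shell command to move; the robot and the scene stay as the last step left them, time stands still between calls to the robot, and variables do not carry over. Pictures are saved under pics/ and viewed, at most 10 in all, crops included, and the job is handed in when it is done.

```bash
ls; mkdir -p pics; cat > h.py <<'E'
import numpy as np, cv2
from workcell import observe, snapshot, camera_model, order, search_frame, spot_point
def ray(cam,p):
    m=camera_model(cam);K=np.array(m["K"])
    d=np.array([(p[0]-K[0,2])/K[0,0],-(p[1]-K[1,2])/K[1,1],-1.0])
    return np.array(m["eye"]),np.array(m["rotation"])@d
def at_depth(cam,p,z): e,d=ray(cam,p); return e+d*z
def at_z(cam,p,z): e,d=ray(cam,p); return e+d*(z-e[2])/d[2]
def cloud(cam,depth):
    m=camera_model(cam);K=np.array(m["K"]);v,u=np.mgrid[0:480,0:640]
    d=np.stack([(u-K[0,2])/K[0,0],-(v-K[1,2])/K[1,1],-np.ones_like(u,float)],-1)
    return np.array(m["eye"])+(d*depth[...,None])@np.array(m["rotation"]).T
def proj(cam,P):
    m=camera_model(cam);K=np.array(m["K"]);c=np.array(m["rotation"]).T@(np.array(P)-np.array(m["eye"]))
    return K[0,0]*c[0]/-c[2]+K[0,2],K[1,1]*-c[1]/-c[2]+K[1,2]
E
python3 - <<'E'
from h import *
np.set_printoptions(precision=4,suppress=True)
for c in("scene","top"):
    im,d=snapshot(c);cv2.imwrite(f"pics/{c}0.png",im[...,::-1]);np.savez(f"{c}0.npz",im=im,d=d)
    print(c,camera_model(c))
    for t in("gun_grip","gun_mouth","nipple","nipple_shoulder","stand","bearing_block"):
        for f in(search_frame,spot_point):
            try:
                for r in f(t,c)[:4]:
                    p=r["point"];u,v=int(p[0]),int(p[1]);print(t,f.__name__,r["score"],np.array(p),at_depth(c,p,d[v,u]))
            except Exception as e: print(t,f.__name__,e)
print(observe())
E
```

```text
pics
scene {'K': array([[512.3274,   0.    , 319.9246],
       [  0.    , 512.3274, 238.2754],
       [  0.    ,   0.    ,   1.    ]]), 'eye': array([-0.0169, -0.6921,  0.5215]), 'rotation': array([ 0.5175, -0.1833, -0.2865,  0.7852])}
gun_grip call matmul: Input operand 1 has a mismatch in its core dimension 0, with gufunc signature (n?,k),(k,m?)->(n?,m?) (size 3 is different from 4)
gun_grip call matmul: Input operand 1 has a mismatch in its core dimension 0, with gufunc signature (n?,k),(k,m?)->(n?,m?) (size 3 is different from 4)
gun_mouth call matmul: Input operand 1 has a mismatch in its core dimension 0, with gufunc signature (n?,k),(k,m?)->(n?,m?) (size 3 is different from 4)
gun_mouth call matmul: Input operand 1 has a mismatch in its core dimension 0, with gufunc signature (n?,k),(k,m?)->(n?,m?) (size 3 is different from 4)
nipple call matmul: Input operand 1 has a mismatch in its core dimension 0, with gufunc signature (n?,k),(k,m?)->(n?,m?) (size 3 is different from 4)
nipple call matmul: Input operand 1 has a mismatch in its core dimension 0, with gufunc signature (n?,k)
[... 2675 characters left out ...]
ture (n?,k),(k,m?)->(n?,m?) (size 3 is different from 4)
bearing_block call matmul: Input operand 1 has a mismatch in its core dimension 0, with gufunc signature (n?,k),(k,m?)->(n?,m?) (size 3 is different from 4)
{'clock': 1.3, 'joint_pos': array([ 1.1164,  0.2999,  1.521 , -0.    ,  1.3207, -0.0666]), 'qd': array([ 0.0003,  0.0001, -0.0001,  0.0004, -0.0006, -0.0008]), 'tau': array([  0.0001, -53.1657, -35.2915,   0.0709,   0.0213,  -0.0001]), 'eef_pos': array([0.208 , 0.5091, 0.2054]), 'ee_rot': array([ 0.1927,  0.9813, -0.    ,  0.    ]), 'force': array([ 0.0939, -1.3851,  0.4021]), 'ft_torque': array([-0.0215,  0.0168,  0.1231]), 'finger_force': 0.0, 'gripper_width': 1.0004014346233379}
```

Rotation is a quaternion; fix the helper.

```bash
sed -i 's/np.array(m\["rotation"\])/R.from_quat(m["rotation"]).as_matrix()/; s/^import numpy as np, cv2/&\nfrom scipy.spatial.transform import Rotation as R/' h.py
python3 - <<'E'
from h import *
np.set_printoptions(precision=4,suppress=True)
for c in("scene","top"):
    d=np.load(f"{c}0.npz")["d"]; snapshot(c)
    for t in("gun_grip","gun_mouth","nipple","nipple_shoulder","stand","bearing_block"):
        for f in(search_frame,spot_point):
                for r in f(t,c)[:4]:
                    p=r["point"];u,v=int(p[0]),int(p[1]);print(c,t,f.__name__,round(r["score"],2),np.array(p),at_depth(c,p,d[v,u]))
E
```

```text
scene gun_grip call 0.62 [218.  245.9] [0.4625 0.239  0.0629]
scene gun_grip call 0.81 [216.8 235.2] [0.4644 0.2434 0.0864]
scene gun_mouth call 0.68 [220.3 246.8] [0.4677 0.2386 0.0593]
scene gun_mouth call 0.72 [218.1 264.8] [0.4597 0.2417 0.0167]
scene nipple call 0.64 [331.6 299. ] [ 0.4762 -0.1244  0.0845]
scene nipple call 0.49 [334.3 302.6] [ 0.4759 -0.1316  0.0809]
scene nipple_shoulder call 0.47 [331.1 296.4] [ 0.4737 -0.1259  0.0911]
scene nipple_shoulder call 0.48 [331.9 298. ] [ 0.4772 -0.124   0.0859]
scene nipple_shoulder call 0.3 [343.9 266.7] [ 0.6921  0.0815 -0.0032]
scene stand call 0.94 [219.5 269.5] [0.4553 0.2286 0.0115]
scene stand call 0.86 [236.7 293.3] [0.4223 0.1011 0.0185]
scene stand call 0.73 [267.8 254. ] [0.5738 0.2133 0.0183]
scene stand call 0.83 [217.9 269.3] [0.454  0.2336 0.0105]
scene stand call 0.76 [270.3 255. ] [0.579  0.2109 0.015 ]
scene stand call 0.64 [241.6 295.2] [0.4314 0.0982 0.0121]
scene bearing_block call 0.68 [429.1 373.2] [ 0.5301 -0.2959  0.0059]
scene bearing_block call 0.61 [345.4 327.1] [ 0.4762 -0.1595  0.0462]
scene bearing_b
[... 404 characters left out ...]
-0.1236  0.0837]
top nipple_shoulder call 0.41 [396.  295.9] [ 0.484  -0.1162  0.0864]
top nipple_shoulder call 0.29 [235.4 310.5] [0.4625 0.2466 0.1173]
top nipple_shoulder call 0.66 [395.8 296.3] [ 0.4835 -0.1162  0.0833]
top stand call 0.79 [245.1 263.3] [0.5892 0.2394 0.0086]
top stand call 0.78 [292.5 320.6] [0.4427 0.1254 0.0115]
top stand call 0.72 [247.5 316.1] [0.4571 0.2328 0.0219]
top stand call 0.81 [245.  259.1] [0.6007 0.2401 0.005 ]
top stand call 0.8 [291.2 321. ] [0.442  0.1286 0.0099]
top stand call 0.79 [242.8 312.7] [0.4626 0.2391 0.0557]
top bearing_block call 0.57 [397.6 290.4] [ 0.4979 -0.1229  0.0756]
top bearing_block call 0.67 [393.9 291.2] [ 0.4961 -0.1138  0.0778]
```

View pics/scene0.png

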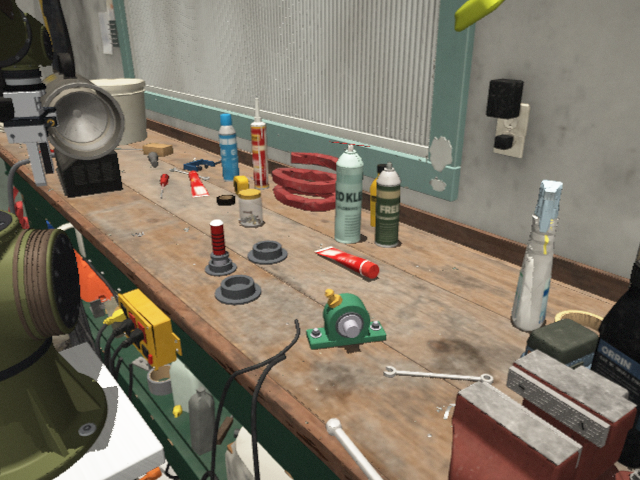

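View pics/top0.png

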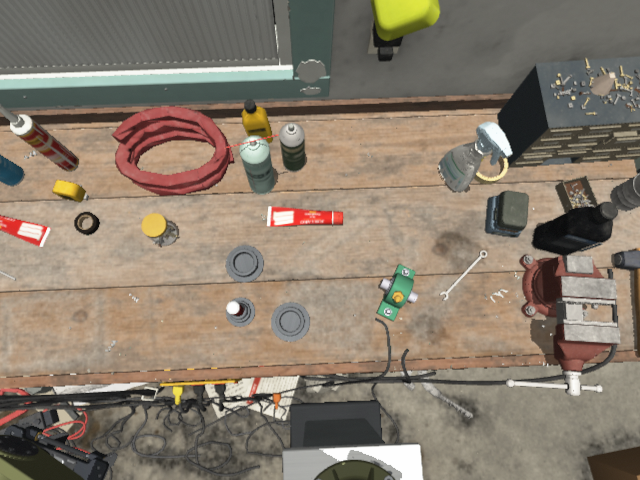

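The scene view shows the gun at (218,240) in the smallest stand, with two empty larger stands at (238,290) and (268,252). The block is at (347,325) and its brass nipple at (331,297), leaning left towards the robot. In the top view the gun tail is at (234,309) and the nipple at (398,297).

```bash
python3 - <<'E'
from h import *
np.set_printoptions(precision=4,suppress=True)
for c in("scene","top"):
    f=np.load(f"{c}0.npz");im,d=f["im"],f["d"];P=cloud(c,d);H=cv2.cvtColor(im,cv2.COLOR_RGB2HSV).astype(int)
    near=lambda x,y,r:(np.hypot(P[...,0]-x,P[...,1]-y)<r)&(d>0)
    g=near(.485,-.125,.1)&(H[...,0]>55)&(H[...,0]<95)&(H[...,1]>100)&(P[...,2]>0.003)
    Q=P[g];print(c,"green",len(Q),Q.min(0),Q.max(0))
    r=cv2.minAreaRect(Q[:,:2].astype(np.float32)*1000);print(" rect",r)
    b=near(.485,-.125,.05)&(H[...,0]>14)&(H[...,0]<32)&(H[...,1]>120)&(P[...,2]>.07)
    Q=P[b];v,u=np.nonzero(b);print(c,"brass",len(Q),Q.min(0),Q.max(0),Q.mean(0),"px",u.min(),u.max(),v.min(),v.max());
    for z in np.arange(.075,.12,.005):
        s=Q[abs(Q[:,2]-z)<.0025]
        if len(s):print("  ",round(z,3),len(s),s.mean(0),np.ptp(s,0))
    rd=near(.46,.24,.035)&((H[...,0]<8)|(H[...,0]>172))&(H[...,1]>120)&(P[...,2]>.04)
    Q=P[rd];print(c,"red",len(Q),Q.min(0),Q.max(0),Q.mean(0))
    t=near(.46,.24,.04)&(P[...,2]>.108);Q=P[t];print(" tail",len(Q),Q.mean(0),(Q.min(0)+Q.max(0))/2,Q.max(0))
    st=near(.46,.24,.06)&(P[...,2]<.021)&(P[...,2]>.004);Q=P[st];print(" stand",len(Q),(Q.min(0)+Q.max(0))/2,np.ptp(Q,0))
    bench=near(.4,.05,.05);print(" bench z",np.median(P[bench][:,2]))
    for x,y in((331,297),) if c=="scene" else((398,297),):
        cv2.imwrite(f"pics/{c}_nip.png",cv2.resize(im[y-40:y+50,x-50:x+60,::-1],None,fx=6,fy=6,interpolation=cv2.INTER_CUBIC))
E
python3 - <<'E'
import cv2,numpy as np
a=cv2.imread('pics/scene_nip.png');b=cv2.imread('pics/top_nip.png')
cv2.imwrite('pics/nip.png',cv2.resize(np.hstack([a,b]),(800,327)))
E
```

```text
scene green 1613 [ 0.4325 -0.1835  0.003 ] [ 0.5574 -0.0861  0.0806]
 rect ((499.9798583984375, -134.1276397705078), (45.45268249511719, 134.6142578125), 61.152931213378906)
scene brass 198 [ 0.4673 -0.136   0.0701] [ 0.5013 -0.1117  0.1009] [ 0.4783 -0.1245  0.0856] px 325 341 289 307
   0.075 29 [ 0.4759 -0.1261  0.0756] [0.0112 0.0212 0.0043]
   0.08 50 [ 0.4809 -0.128   0.0799] [0.0303 0.0222 0.0047]
   0.085 48 [ 0.4842 -0.1248  0.0846] [0.0186 0.0237 0.0047]
   0.09 15 [ 0.475  -0.1232  0.0899] [0.0225 0.0102 0.0045]
   0.095 30 [ 0.4723 -0.1212  0.0952] [0.0134 0.0118 0.0047]
   0.1 23 [ 0.4743 -0.1196  0.0992] [0.0112 0.0112 0.0033]
scene red 337 [0.4543 0.2356 0.0404] [0.4809 0.256  0.109 ] [0.465  0.2428 0.0754]
 tail 76 [0.4673 0.2478 0.1128] [0.4677 0.2501 0.1123] [0.4809 0.2633 0.1166]
 stand 256 [0.4687 0.2467 0.0125] [0.0674 0.0613 0.0169]
 bench z -0.002002683427345442
top green 725 [ 0.4364 -0.179   0.0094] [ 0.5682 -0.0823  0.0853]
 rect ((502.4318542480469, -130.173583984375), (43.61094284057617, 132.3345947265625), 61.70430374145508)
top brass 90 [ 0.4688 -0.1313  0.076 ] [ 0.4959 -0.1083  0.1071] [ 0.4819 -0.1184  0.0913] px 392 402 291 302
   0.075 1 [ 0.4853 -0.1088  0.076 ] [0. 0. 0.]
   0.08 12 [ 0.486  -0.117   0.0806] [0.021  0.023  0.0045]
   0.085 29 [ 0.4861 -0.1214  0.0849] [0.0168 0.0211 0.0042]
   0.09 10 [ 0.4892 -0.123   0.0892] [0.007  0.011  0.0035]
   0.095 5 [ 0.4759 -0.1148  0.0954] [0.0094 0.0144 0.0031]
   0.1 24 [ 0.4755 -0.1159  0.1   ] [0.0134 0.0118 0.0047]
   0.105 9 [ 0.4754 -0.115   0.1043] [0.0113 0.0068 0.0045]
top red 30 [0.4564 0.2398 0.0549] [0.4755 0.2506 0.0978] [0.4639 0.243  0.0793]
 tail 128 [0.4692 0.2535 0.1159] [0.4688 0.2544 0.1154] [0.4821 0.268  0.121 ]
 stand 347 [0.4594 0.2401 0.0124] [0.1126 0.1144 0.0168]
 bench z 0.0013725931111037148
```

View pics/nip.png

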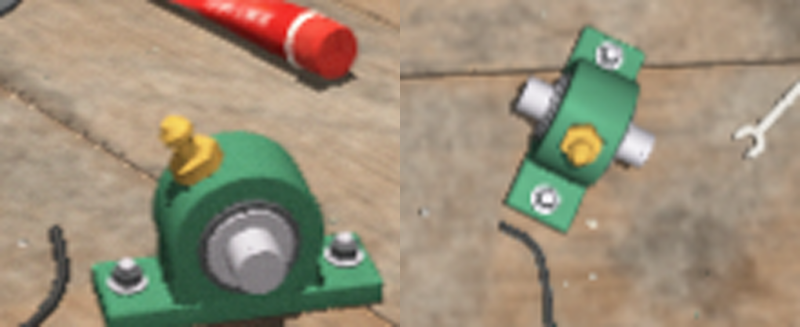

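```bash
cat >> h.py <<'E'
def rel(pos,Rt):
    o=observe();R0=R.from_quat(o["ee_rot"])
    print("shift mm",(R0.inv().apply(np.array(pos)-o["eef_pos"])*1000).round(1),"turn",(R0.inv()*Rt).as_rotvec(degrees=True).round(2),"clock",o["clock"])
def tool(az,tilt): # y at azimuth az, z tilted outward by tilt
    a=np.radians(az);y=np.array([np.cos(a),np.sin(a),0]);z=np.array([0,0,-1.]);x=np.cross(y,z)
    return R.from_matrix(np.c_[x,y,z])*R.from_rotvec([-tilt,0,0],degrees=True)
E
python3 - <<'E'
from h import *
np.set_printoptions(precision=4,suppress=True)
for c,p,z in(("scene",(216.8,235.2),.076),("scene",(218.1,264.8),.006),("scene",(217.9,269.3),0),("top",(242.8,312.7),0),("top",(236.2,310.4),.076),("scene",(331.9,298),.0815),("top",(395.8,296.3),.0815)):print(c,p,at_z(c,p,z))
rel([.469,.251,.19],tool(28,0))
E
```

```text
scene (216.8, 235.2) [0.4759 0.2658 0.076 ]
scene (218.1, 264.8) [0.4698 0.2615 0.006 ]
scene (217.9, 269.3) [0.4637 0.2526 0.    ]
top (242.8, 312.7) [0.4677 0.2471 0.    ]
top (236.2, 310.4) [0.4666 0.2513 0.076 ]
scene (331.9, 298) [ 0.4822 -0.1182  0.0815]
top (395.8, 296.3) [ 0.4837 -0.1166  0.0815]
shift mm [-339.3 -140.3   15.5] turn [ 0.    0.   39.78] clock 2.6
```

```bash
python3 -m handwheel '-339 -140 15 0 0 39.8 1;-339 -140 15 0 0 39.8 1;-339 -140 15 0 0 39.8 1;-339 -140 15 0 0 39.8 1;-339 -140 15 0 0 39.8 1;-339 -140 15 0 0 39.8 1;-339 -140 15 0 0 39.8 1;-339 -140 15 0 0 39.8 1;-339 -140 15 0 0 39.8 1;-339 -140 15 0 0 39.8 1;-339 -140 15 0 0 39.8 1;-339 -140 15 0 0 39.8 1'
python3 - <<'E'
from h import *
rel([.469,.252,.041],tool(28,0))
im,d=snapshot("scene");cv2.imwrite("pics/a.png",cv2.resize(im[120:330,80:360,::-1],(800,600),interpolation=cv2.INTER_CUBIC))
im,d=snapshot("top");cv2.imwrite("pics/b.png",cv2.resize(im[200:410,100:380,::-1],(800,600),interpolation=cv2.INTER_CUBIC))
E
```

```text
clock: 3.8
eef_pos: [0.4682, 0.2523, 0.1906]
ee_rot: [0.514, 0.857, 0.0, 0.0]
force: [0.2, -0.5, 0.4]
gripper_width: 0.999
finger_force: 0.0
shift mm [ -0.6   0.5 149.6] turn [ 0.02 -0.    0.07] clock 3.8
```

View pics/a.png

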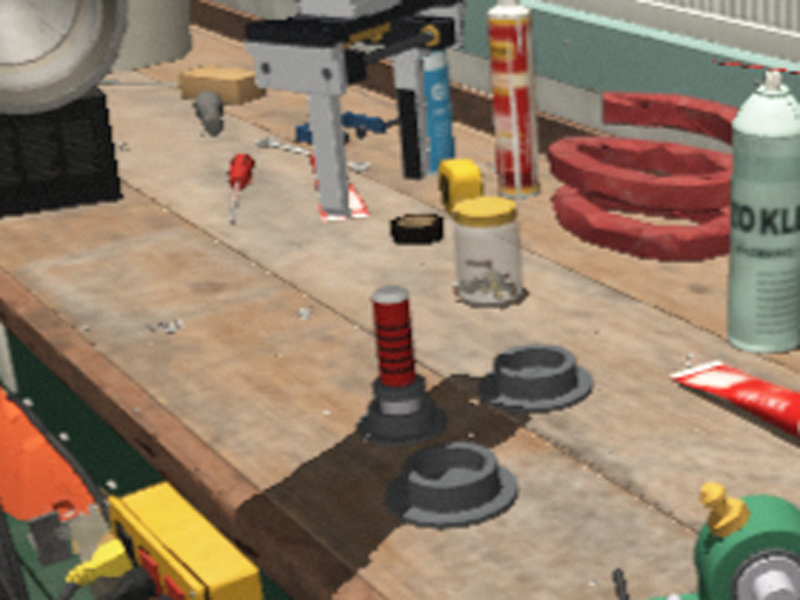

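The gun stands upright at (392,340) in the crop with the open gripper above it. I'll check the projected tool axis against the tail in both views.

```bash
python3 - <<'E'
from h import *
for z in(.116,.076,.03): print(z,np.round(proj("scene",[.469,.252,z]),1),np.round(proj("top",[.469,.252,z]),1))
f=np.load("scene0.npz");im=f["im"];H=cv2.cvtColor(im,cv2.COLOR_RGB2HSV).astype(int)
m=((H[...,0]<8)|(H[...,0]>172))&(H[...,1]>120);m[:,:200]=0;m[:,235:]=0;m[:215]=0;m[262:]=0
v,u=np.nonzero(m);print("red px scene",u.min(),u.max(),v.min(),v.max(),u.mean(),v.mean())
g=np.load("top0.npz")["im"].astype(int)[295:325,215:260];w=(g.min(2)>150);v,u=np.nonzero(w);print("tail top",u.mean()+215,v.mean()+295,len(u),np.ptp(u),np.ptp(v))
E
```

```text
0.116 [215.5 221. ] [233.  307.7]
0.076 [217.1 237.9] [235.9 309.4]
0.03 [219.  256.7] [239.  311.1]
red px scene 211 225 225 254 217.65697674418604 239.88081395348837
tail top 232.231884057971 307.1666666666667 138 12 12
```

```bash
python3 -m handwheel '0 0 40 0 0 0 1;0 0 80 0 0 0 1;0 0 110 0 0 0 1;0 0 130 0 0 0 1;0 0 140 0 0 0 1;0 0 147 0 0 0 1;0 0 148 0 0 0 1;0 0 148 0 0 0 1'; python3 -m handwheel '0 0 0 0 0 0 0;0 0 0 0 0 0 0;0 0 0 0 0 0 0;0 0 0 0 0 0 0;0 0 0 0 0 0 0;0 0 0 0 0 0 0;0 0 0 0 0 0 0;0 0 0 0 0 0 0;0 0 0 0 0 0 0;0 0 0 0 0 0 0'
```

```text
clock: 4.7
eef_pos: [0.4692, 0.2516, 0.0432]
ee_rot: [0.515, 0.857, 0.0, 0.0]
force: [0.3, -0.4, -0.4]
gripper_width: 0.999
finger_force: 0.0
clock: 5.7
eef_pos: [0.469, 0.2514, 0.0426]
ee_rot: [0.515, 0.857, 0.0, 0.0]
force: [1.6, 0.7, -0.4]
gripper_width: 0.296
finger_force: 30.0
```

Gripped: the opening reads 27.8 mm against the 28 mm barrel. Lift next.

```bash
python3 -m handwheel '0 0 -20 0 0 0 0;0 0 -50 0 0 0 0;0 0 -90 0 0 0 0;0 0 -130 0 0 0 0;0 0 -150 0 0 0 0;0 0 -150 0 0 0 0'; python3 - <<'E'
from h import *
S=np.array([.4805,-.1195,.0815]);T=tool(-28.6,30);n=-T.apply([0,0,1]);print(n)
rel(S+n*(.0366+.045),T)
E
```

```text
clock: 6.3
eef_pos: [0.4696, 0.2517, 0.1948]
ee_rot: [0.515, 0.857, 0.002, 0.001]
force: [0.1, 0.0, -3.9]
gripper_width: 0.295
finger_force: 30.0
[-0.43899149  0.23934593  0.8660254 ]
shift mm [-298.9 -187.2   41.9] turn [-27.28 -14.9   55.2 ] clock 6.3
```

```bash
python3 -m handwheel '-45 -28 5 -4 -2 8 0;-90 -56 10 -8 -4 16 0;-130 -82 20 -12 -6 24 0;-170 -106 25 -16 -9 32 0;-210 -131 30 -20 -11 40 0;-250 -156 35 -24 -13 48 0;-299 -187 38 -27.3 -14.9 55.2 0;-299 -187 42 -27.3 -14.9 55.2 0;-299 -187 42 -27.3 -14.9 55.2 0;-299 -187 42 -27.3 -14.9 55.2 0;-299 -187 42 -27.3 -14.9 55.2 0'
python3 - <<'E'
from h import *
np.set_printoptions(precision=4,suppress=True)
o=observe();Rt=R.from_quat(o["ee_rot"]);z=Rt.apply([0,0,1]);print(o["eef_pos"],"z",z)
S=np.array([.4805,-.1195,.0815]);n=-tool(-28.6,30).apply([0,0,1]);m=o["eef_pos"]+z*.0366
print("mouth",m,"axial from S",(m-S)@n,"tool-axes off",Rt.inv().apply(m-S))
for c,(x0,y0,w,h) in dict(scene=(265,200,120,180),top=(340,230,120,180)).items():
    im,d=snapshot(c);np.savez(f"{c}1.npz",im=im,d=d);k=im[y0:y0+h,x0:x0+w,::-1].copy()
    k=cv2.resize(k,(400,600),interpolation=cv2.INTER_CUBIC);s=400/w
    q=lambda P:tuple(int(a) for a in ((np.array(proj(c,P))-[x0,y0]+.5)*s))
    print(c,"mouth px",proj(c,m),"S px",proj(c,S),"tip",proj(c,S+n*.021))
    cv2.line(k,q(m),q(m-z*.11),(255,0,255),1);cv2.line(k,q(S),q(S+n*.021),(255,0,0),1)
    cv2.imwrite(f"pics/{c}1.png",k)
cv2.imwrite("pics/pre.png",np.hstack([cv2.imread("pics/scene1.png"),cv2.imread("pics/top1.png")]))
E
```

```text
clock: 7.4
eef_pos: [0.4441, -0.0995, 0.1501]
ee_rot: [0.83, 0.495, 0.13, 0.222]
force: [0.3, -0.8, -4.2]
gripper_width: 0.289
finger_force: 30.0
[ 0.4441 -0.0995  0.1501] z [ 0.4355 -0.2395 -0.8677]
mouth [ 0.4601 -0.1083  0.1184] axial from S 0.04358600649166553 tool-axes off [-0.     -0.0019 -0.0436]
scene mouth px (np.float64(317.9442570577467), np.float64(280.76970400434766)) S px (np.float64(331.6406518701539), np.float64(298.62179984147144)) tip (np.float64(325.5444677624261), np.float64(289.85994121540693))
top mouth px (np.float64(395.89590872440215), np.float64(305.10251797080275)) S px (np.float64(397.186022608921), np.float64(297.6282631450562)) tip (np.float64(396.75397170474344), np.float64(300.8509643659067))
```

View pics/pre.png

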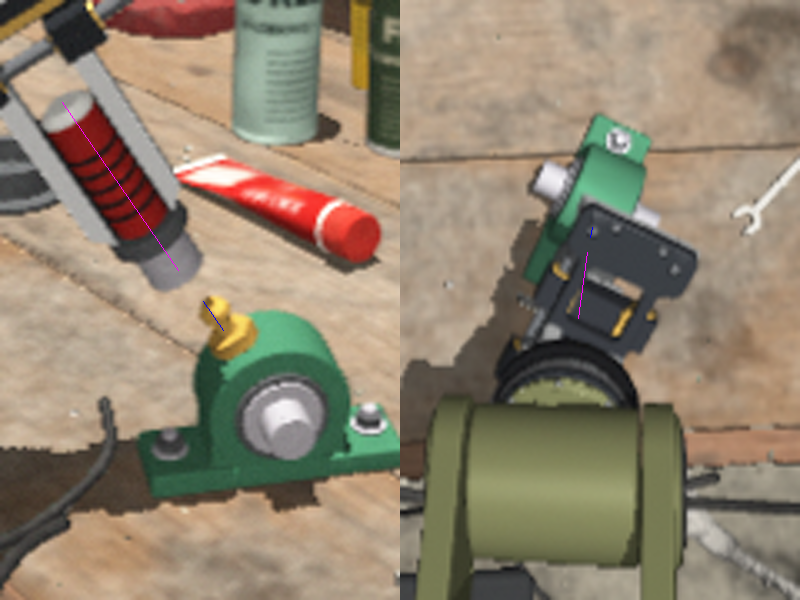

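The scene crop shows the gun's mouth at about (178,275), short of the brass head at (215,305). The block sits to the right of the drawn estimate. I'll measure the residuals with rendered outlines.

```bash
cat >> h.py <<'E'
def ring(C,ax,r,k=48):
    u=np.cross(ax,[.3,.9,.1]);u/=np.linalg.norm(u);w=np.cross(ax,u);t=np.linspace(0,2*np.pi,k)
    return C+r*(np.cos(t)[:,None]*u+np.sin(t)[:,None]*w)
def hulls(c,O,ax,segs): # segs: (z0,r0,z1,r1)
    return [cv2.convexHull(np.array([proj(c,p) for p in np.r_[ring(O+ax*a,ax,ra),ring(O+ax*b,ax,rb)]],np.float32)) for a,ra,b,rb in segs]
def cen(hs,S=16):
    m=np.zeros((480*S//4,640*S//4),np.uint8);m=np.zeros((480*8,640*8),np.uint8)
    for h in hs: cv2.fillConvexPoly(m,np.round((h+.5)*8).astype(np.int32),255)
    v,u=np.nonzero(m);return np.array([u.mean()/8-.5,v.mean()/8-.5,len(u)/64])
NIP=[(0,.0122,.008,.0122),(.008,.005,.017,.005),(.017,.008,.024,.008),(.024,.008,.029,.002)]
GUN=[(.110,.014,.034,.014),(.034,.021,.024,.021),(.024,.015,0,.015)]
E
python3 - <<'E'
from h import *
np.set_printoptions(precision=4,suppress=True)
n=-tool(-28.6,30).apply([0,0,1]);O=np.array([.4805,-.1195,.0815])-n*.008
for c in("scene","top"):
    im=np.load(f"{c}0.npz")["im"];H=cv2.cvtColor(im,cv2.COLOR_RGB2HSV).astype(int)
    p=proj(c,O+n*.012);b=(H[...,0]>14)&(H[...,0]<32)&(H[...,1]>150);yy,xx=np.mgrid[:480,:640];b&=np.hypot(xx-p[0],yy-p[1])<15
    print(c,"brass obs",xx[b].mean(),yy[b].mean(),b.sum(),"pred",cen(hulls(c,O,n,NIP)))
    G=np.array([.469,.2514,.006])
    r=((H[...,0]<8)|(H[...,0]>172))&(H[...,1]>120)
    if c=="top": r=(im.min(2)>150)
    p=proj(c,G+[0,0,.075 if c=="scene" else .11]);r&=np.hypot(xx-p[0],yy-p[1])<20
    print(c,"gun obs",xx[r].mean(),yy[r].mean(),r.sum(),"pred",cen(hulls(c,G,np.array([0,0,1.]),[(.034,.014,.110,.014)] if c=="scene" else[(.109,.014,.110,.014)])))
o=observe();z=R.from_quat(o["ee_rot"]).apply([0,0,1]);m=o["eef_pos"]+z*.0366
im=np.load("scene1.npz")["im"];x0,y0,w,h=275,220,80,100;s=6;k=cv2.resize(im[y0:y0+h,x0:x0+w,::-1],None,fx=s,fy=s,interpolation=cv2.INTER_CUBIC)
for H in hulls("scene",m,-z,GUN): cv2.polylines(k,[np.round((H-[x0-.5,y0-.5])*s).astype(np.int32)],True,(255,0,255),1)
for H in hulls("scene",O,n,NIP): cv2.polylines(k,[np.round((H-[x0-.5,y0-.5])*s).astype(np.int32)],True,(255,0,0),1)
cv2.imwrite("pics/ov.png",k)
for c in("scene","top"):
  J=np.array([(np.array(proj(c,O+e*.001))-proj(c,O)) for e in np.eye(3)]);print(c,"px per mm xyz",J.T)
E
```

```text
scene brass obs 332.7719298245614 298.3801169590643 171 pred [331.2251 298.0565 210.0469]
scene gun obs 217.65697674418604 239.88081395348837 344 pred [217.2096 236.949  468.9531]
top brass obs 397.4230769230769 296.21794871794873 78 pred [397.2454 297.2512 102.6562]
top gun obs 232.231884057971 307.1666666666667 138 pred [233.3318 307.7314 129.4219]
scene px per mm xyz [[ 0.4409 -0.3859  0.0013]
 [-0.1949 -0.2273 -0.5092]]
top px per mm xyz [[-0.0349 -0.43    0.0782]
 [-0.4304  0.0172 -0.0516]]
```

View pics/ov.png

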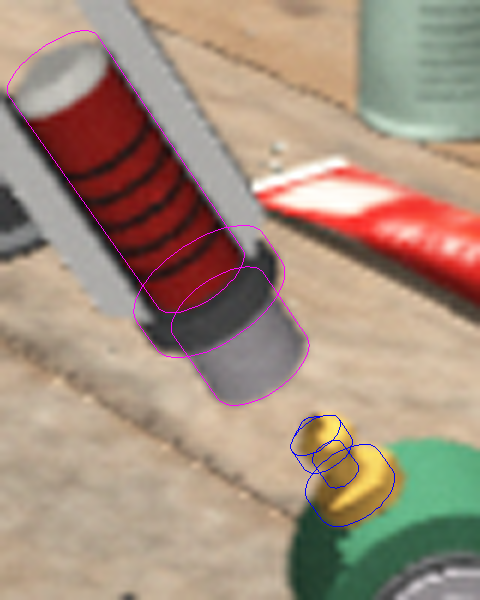

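The gun's outline matches its projection. The nipple lies about 1 px to the right of my estimate, so I shift S to (.4814, -.121, .0822) and approach to just short of the tip.

```bash
cat > go.py <<'E'
from h import *
import sys
np.set_printoptions(precision=4,suppress=True)
S=np.array([.4814,-.121,.0822]);T=tool(-28.6,30);n=-T.apply([0,0,1])
def rep():
    o=observe();Rt=R.from_quat(o["ee_rot"]);z=Rt.apply([0,0,1]);m=o["eef_pos"]+z*.0366
    print("tool-axes mouth-S mm",Rt.inv().apply(m-S)*1000,"force tool",Rt.inv().apply(o["force"]),"torque",Rt.inv().apply(o["ft_torque"]),o["clock"]);return m,z
if __name__=="__main__":
    rep();rel(S+n*(.0366+.023),T)
E
python3 go.py
```

```text
tool-axes mouth-S mm [  0.8418  -3.1918 -43.8771] force tool [ 0.4435 -1.3349  2.394 ] torque [ 0.6498 -0.0247  0.004 ] 7.5
shift mm [-0.9  3.  20.9] turn [-0.15  0.1   0.21] clock 7.5
```

```bash
python3 -m handwheel '-1 3 5 0 0 0 0;-1 3 12 0 0 0 0;-1 3 18 0 0 0 0;-1 3 21 0 0 0 0;-1 3 21 0 0 0 0;-1 3 21 0 0 0 0'; python3 - <<'E'
from go import *
m,z=rep()
out=[]
for c,(x0,y0,w,h) in dict(scene=(290,245,67,75),top=(350,250,67,75)).items():
    im,d=snapshot(c);np.savez(f"{c}2.npz",im=im,d=d);s=6
    k=cv2.resize(im[y0:y0+h,x0:x0+w,::-1],None,fx=s,fy=s,interpolation=cv2.INTER_CUBIC);k0=k.copy()
    for H in hulls(c,m,-z,GUN): cv2.polylines(k,[np.round((H-[x0-.5,y0-.5])*s).astype(np.int32)],True,(255,0,255),1)
    for H in hulls(c,S-n*.008,n,NIP): cv2.polylines(k,[np.round((H-[x0-.5,y0-.5])*s).astype(np.int32)],True,(255,0,0),1)
    out+=[k0,k] if c=="scene" else []
cv2.imwrite("pics/near.png",cv2.resize(np.hstack(out),(800,448)))
E
```

```text
clock: 8.1
eef_pos: [0.455, -0.1076, 0.1337]
ee_rot: [0.831, 0.494, 0.13, 0.222]
force: [-0.4, 0.8, -4.3]
gripper_width: 0.295
finger_force: 30.0
tool-axes mouth-S mm [ -1.0789  -0.0681 -22.7786] force tool [ 0.467  -2.8028  3.3847] torque [ 0.5506 -0.1118 -0.0091] 8.1
```

View pics/near.png

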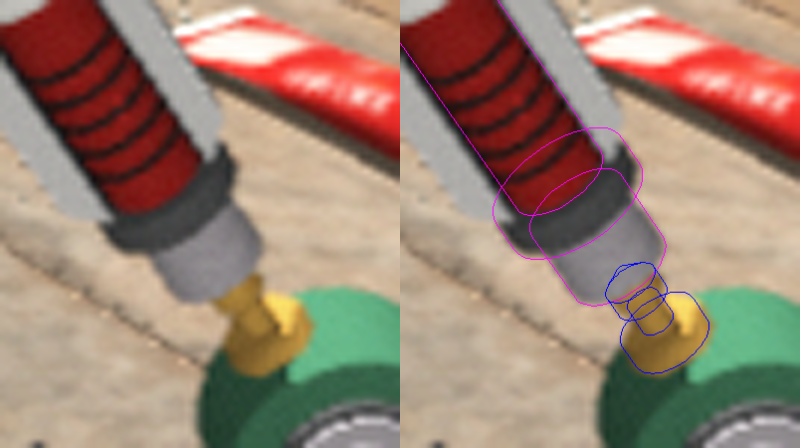

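The nose lines up with the nipple axis in the view. I'll ease the head into the mouth and read the forces.

```bash
python3 -m handwheel '0 0 2 0 0 0 0;0 0 4 0 0 0 0;0 0 6 0 0 0 0;0 0 8 0 0 0 0;0 0 10 0 0 0 0;0 0 10 0 0 0 0;0 0 10 0 0 0 0'; python3 -c "
from go import *
rep()"
```

```text
clock: 8.9
eef_pos: [0.4595, -0.11, 0.1251]
ee_rot: [0.831, 0.494, 0.13, 0.222]
force: [1.0, 0.8, -2.6]
gripper_width: 0.298
finger_force: 30.0
tool-axes mouth-S mm [ -0.9515   0.1073 -12.8386] force tool [ 1.2024 -0.8843  2.4547] torque [ 0.5224  0.277  -0.0255] 8.9
```

```bash
python3 -m handwheel '0 0 2 0 0 0 0;0 0 4 0 0 0 0;0 0 6 0 0 0 0;0 0 8 0 0 0 0;0 0 9 0 0 0 0;0 0 9 0 0 0 0'; python3 -c "
from go import *
rep()"
```

```text
clock: 9.5
eef_pos: [0.4634, -0.1122, 0.1171]
ee_rot: [0.831, 0.494, 0.13, 0.222]
force: [3.8, -0.3, -3.9]
gripper_width: 0.293
finger_force: 30.0
tool-axes mouth-S mm [-1.0281  0.0575 -3.6291] force tool [1.58   1.1075 5.1341] torque [ 0.1252  0.3089 -0.0006] 9.5
```

```bash
python3 -m handwheel '0 0 1 0 0 0 0;0 0 2 0 0 0 0;0 0 3 0 0 0 0;0 0 3 0 0 0 0'; python3 -c "
from go import *
rep()";python3 -m handwheel '0 0 1 0 0 0 0;0 0 2 0 0 0 0;0 0 3 0 0 0 0;0 0 3 0 0 0 0'; python3 - <<'E'
from go import *
m,z=rep()
x0,y0,w,h,s=290,245,67,75,6
im,d=snapshot("scene")
k=cv2.resize(im[y0:y0+h,x0:x0+w,::-1],None,fx=s,fy=s,interpolation=cv2.INTER_CUBIC);k0=k.copy()
for H in hulls("scene",m,-z,GUN)+hulls("scene",S-n*.008,n,NIP): cv2.polylines(k,[np.round((H-[x0-.5,y0-.5])*s).astype(np.int32)],True,(255,0,255),1)
cv2.imwrite("pics/in.png",cv2.resize(np.hstack([k0,k]),(800,448)))
E
```

```text
clock: 9.9
eef_pos: [0.4646, -0.1129, 0.1147]
ee_rot: [0.831, 0.494, 0.13, 0.222]
force: [-1.6, 3.4, 2.5]
gripper_width: 0.293
finger_force: 30.0
tool-axes mouth-S mm [-1.0375  0.072  -0.84  ] force tool [ 2.1917 -1.3865 -3.7135] torque [0.4271 0.196  0.0011] 9.9
clock: 10.3
eef_pos: [0.4657, -0.1136, 0.1128]
ee_rot: [0.831, 0.494, 0.13, 0.223]
force: [-17.7, 7.8, 22.1]
gripper_width: 0.298
finger_force: 29.9
tool-axes mouth-S mm [-1.081   0.1997  1.4787] force tool [ -1.7102  -5.6665 -28.7652] torque [ 1.6675 -0.2347 -0.0508] 10.3
```

View pics/in.png

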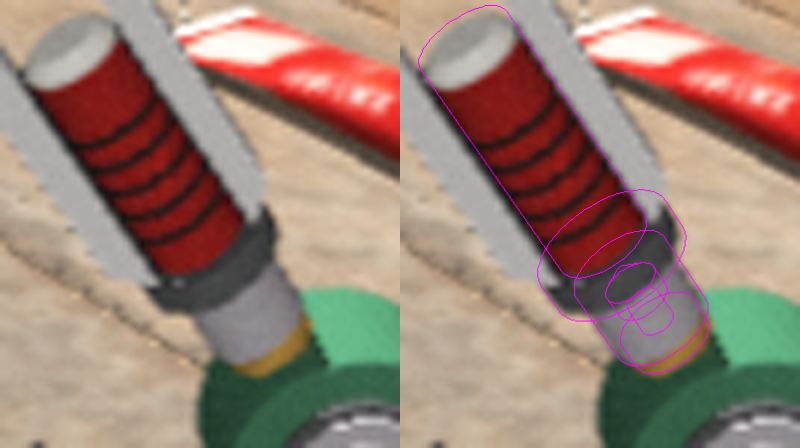

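The nose now covers the head, leaving a thin brass band of the hexagon at (275,350). It sits slightly short of the prediction, so the gun may have slid toward the fingertips. I'll push on in small steps.

```bash
python3 -m handwheel '0 0 0.5 0 0 0 0;0 0 1 0 0 0 0;0 0 1 0 0 0 0;0 0 1 0 0 0 0'; python3 -c "
from go import *
rep()";python3 -m handwheel '0 0 0.5 0 0 0 0;0 0 1 0 0 0 0;0 0 1 0 0 0 0;0 0 1 0 0 0 0';  python3 -c "
from go import *
rep()"
```

```text
clock: 10.75
eef_pos: [0.4661, -0.1138, 0.1121]
ee_rot: [0.831, 0.494, 0.13, 0.223]
force: [-23.6, 11.0, 29.2]
gripper_width: 0.29
finger_force: 29.9
tool-axes mouth-S mm [-1.0829  0.2175  2.2458] force tool [ -1.7255  -7.9978 -38.2712] torque [ 2.0396 -0.2962 -0.1484] 10.75
clock: 11.15
eef_pos: [0.4665, -0.114, 0.1113]
ee_rot: [0.831, 0.494, 0.13, 0.223]
force: [-25.8, 11.5, 31.5]
gripper_width: 0.297
finger_force: 32.3
tool-axes mouth-S mm [-1.0552  0.2383  3.1645] force tool [ -2.3788  -8.6761 -41.2702] torque [ 2.1624 -0.3147 -0.1191] 11.15
```

```bash
python3 - <<'E'
from go import *
m,z=rep()
x0,y0,w,h,s=300,255,50,56,8
im,d=snapshot("scene");np.savez("scene3.npz",im=im)
k=cv2.resize(im[y0:y0+h,x0:x0+w,::-1],None,fx=s,fy=s,interpolation=cv2.INTER_CUBIC);k0=k.copy()
hd=lambda M,A,g:[cv2.polylines(k,[np.round((H-[x0-.5,y0-.5])*s).astype(np.int32)],True,g,1) for H in A]
M=S+np.array([0,0,0]);hd(M,hulls("scene",S,n,GUN),(255,0,255));hd(M,hulls("scene",S-n*.008,n,NIP[:1]),(255,0,0))
cv2.imwrite("pics/in2.png",np.hstack([k0,k]))
E
```

```text
tool-axes mouth-S mm [-1.0552  0.2383  3.1645] force tool [ -2.3788  -8.6761 -41.2702] torque [ 2.1624 -0.3147 -0.1191] 11.15
```

View pics/in2.png

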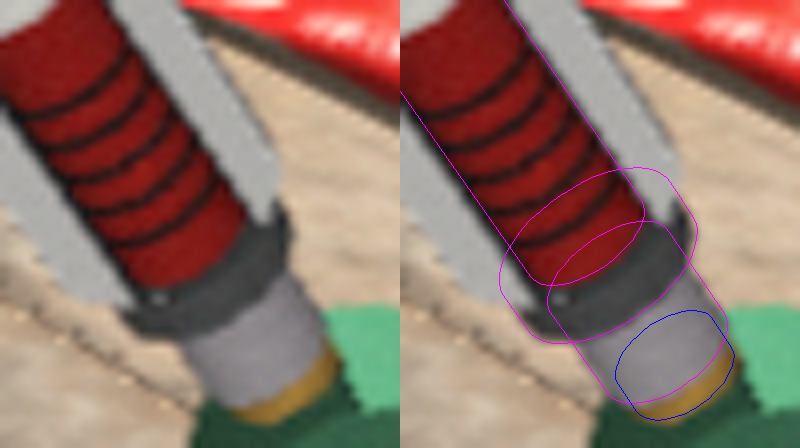

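```bash
python3 - <<'E'
from go import *
a=cv2.imread("pics/in.png")[:,:400] # 800/804 scale
a=cv2.resize(a,(402,450)); im=np.load("scene3.npz")["im"]
b=cv2.resize(im[245:320,290:357,::-1],None,fx=6,fy=6,interpolation=cv2.INTER_CUBIC)
for nm,(x,y,w,h) in dict(collar_nose=(160,235,120,110),nose_hex=(215,330,90,40),finger=(215,150,50,60),block=(330,330,60,100),barrel=(90,120,110,90)).items():
    t=a[y:y+h,x:x+w];r=cv2.matchTemplate(b,t,cv2.TM_CCOEFF_NORMED);_,v,_,p=cv2.minMaxLoc(r);print(nm,"moved px/6",p[0]-x,p[1]-y,round(v,3))
print("1mm along axis px*6",6*(np.array(proj("scene",S))-proj("scene",S+n*.001)))
E
python3 -m handwheel '0 0 0.5 0 0 0 0;0 0 1 0 0 0 0;0 0 1 0 0 0 0;0 0 1 0 0 0 0'; python3 -c "
from go import *
rep()"
```

```text
collar_nose moved px/6 0 0 0.998
nose_hex moved px/6 0 0 0.996
finger moved px/6 1 2 0.992
block moved px/6 2 0 0.978
barrel moved px/6 0 0 0.993
1mm along axis px*6 [1.7232 2.4815]
clock: 11.6
eef_pos: [0.4667, -0.1141, 0.1111]
ee_rot: [0.831, 0.494, 0.13, 0.223]
force: [-41.9, 19.3, 50.4]
gripper_width: 0.294
finger_force: 46.9
tool-axes mouth-S mm [-1.0834  0.2991  3.479 ] force tool [ -3.3288 -14.7386 -66.5986] torque [ 3.3991 -0.5832 -0.1178] 11.6
```

The gun stayed still while the fingers advanced 1–2 mm. The fingertips now bear on the collar and the force rises steeply, so the nose is hard against the hexagon. I'll ease the push to a moderate hold.

```bash
python3 -m handwheel '0 0 -0.5 0 0 0 0;0 0 -1.0 0 0 0 0;0 0 -1.0 0 0 0 0;0 0 -1.0 0 0 0 0;0 0 -1.0 0 0 0 0'; python3 - <<'E'
from go import *
rep();im,d=snapshot("scene")
b=im[245:320,290:357];a=np.load("scene3.npz")["im"]
f=lambda i:cv2.resize(i,None,fx=6,fy=6,interpolation=cv2.INTER_CUBIC)
t=f(a[245:320,290:357])[235:345,160:280];_,v,_,p=cv2.minMaxLoc(cv2.matchTemplate(f(b),t,cv2.TM_CCOEFF_NORMED));print(p[0]-160,p[1]-235,v)
E
```

```text
clock: 12.1
eef_pos: [0.4665, -0.114, 0.1112]
ee_rot: [0.831, 0.494, 0.13, 0.223]
force: [-21.6, 11.5, 26.5]
gripper_width: 0.294
finger_force: 43.8
tool-axes mouth-S mm [-1.0653  0.2449  3.3058] force tool [ -0.3676  -8.0222 -35.1986] torque [ 1.8308 -0.3071 -0.1228] 12.1
0 0 0.9986782670021057
```

```bash
python3 -c "
from h import *
print(order.sign_off())"
```

```text
the job is handed in; nothing more can be done
None
```

The grease gun is pressed home on the tilted nipple and the job is handed in at about 12 s, still gripped and pushed with about 35 N. I judged it home from the hard stop (force rose to 66 N while the gun stayed still) and the camera view, because the state gives no plunger reading.

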